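Swing a dispenser's spout over the square tin and let its locking plunger drop home

ROBOT

A 6-joint arm with a two-finger parallel gripper is mounted at the origin on the work surface. World frame = base frame: x ahead of the robot, y to its left, z up, the work surface at z = 0. Lengths are in m, angles in degrees, forces in N, time in s.
With the tool pointing down it reaches from about 0.325 to 0.775 m from the base axis. Payload 5.5 kg.
Tool frame: the origin (TCP) lies between the finger pads, 19 mm behind the fingertips; this is the grasp point; z points along the fingers, y is the line along which they close (so a half turn about z gives the same grasp; the last joint's range is limited). The gripper opens to 85 mm and grips with 20 to 120 N. Pads are 22 mm wide; open, the fingers measure 114 mm over their backs; the gripper's body (76 mm by 85 mm) begins 54 mm behind the grasp point. The pads swing forward as they close: fully open they stand 13 mm farther back than shut.
Start: joints at [-79.166, 5.22, 70.514, -0, 104.267, -3.249], TCP at [0.146, -0.582, 0.25] pointing down, gripper open.
Joint ranges: [-164.24, 164.24], [-49.07, 125.15], [9.68, 141.18], [-86.29, 266.29], [3.28, 154.24], [-151.56, 151.56]. Speed limits (degrees/s): [147.25, 147.25, 172.46, 180, 180, 180].

INTERFACE

Orientations are given as a 3x3 rotation matrix whose columns are the frame's x, y, z axes.
In Python, from workcell import bot gives the robot as it stands. The module is installed in compiled form; this text tells all that it offers.
- The arm moves only by the tool arm_command, never from a script. Its argument "moves" is a list of rows, each a list of 3 entries, a list of its own where there are three numbers: the shift along the tool's x, y, z each as a share of 0.04 m, from -1 to 1, then the turn, a rotation vector about the tool's x, y, z each as a share of 0.15 rad, from -1 to 1, then the opening, from -1 (shut) to 1 (fully open). In form: [[[x, y, z], [wx, wy, wz], claw], ...]. A call has 1 to 5 rows; each row shifts and turns the commanded pose from where the row before left it, along the tool's axes as they then stand; what a row does not reach is not made up. A row lasts 1/10 s, in which the tool goes at most 50 mm and 8.59 degrees, less where a joint would pass 70% of its speed; a pose out of reach is approached as far as the arm can. A call with a number of a shift or a turn outside -1 to 1 is refused whole. A call with a gripper value outside its range is refused whole. The fingers move at their own pace and stop on an object; "force" is the grip in N (left out, the last holds). Time passes only in rows, so rows that do not move let the fingers close. It gives the time, the measured TCP pose, the force, the opening and the grip force at its end, in the units of the state.
- bot.sense(): the state, without advancing time (a new reading comes with each control period).
- bot.snapshot(name): name is "side" or "top"; returns the picture (384x512x3 uint8, red, green, blue); there is no depth.
- bot.camera_params(name): a dict with "K" (3x3 intrinsics, pixels), "extrinsics" (4x4, takes a point from camera to world coordinates). Camera axes: x right, y up, looking along -z (the intrinsics and any distortion apply to the point x, -y, -z); pixel columns grow to the right and rows downward; lengths in m; the calibration is good to about 2 mm. A picture is of the moment at which its call begins. camera_params takes no time and is no camera call.
- bot.job_done(): hands the job in; it is judged then, once.
Trained networks look in the newest picture that a camera, given by its name, has taken for a name from the list of things; names that differ only in an ending like _2 or _b are one class to them, and where a whole thing is asked for, a point or a joint stands for the part that bears it (a point fixed in the world has none). Each returns a list of dicts, best first, with "confidence" (0 to 1); they miss things now and then, are a little off and sometimes report something else, mostly with a low value. They report only what shows in the picture. A call takes as long as a camera call.
- bot.recognise(camera, label): "point" ([x, y, z] in m, in world coordinates, good to about 4 mm: the middle of the surface that is visible of it).
The state is a dict: "time_s": time; "qpos": joint angles; "joint_velocities": joint speeds; "joint_torque": joint torques, N m; "eef_pos": TCP position; "tcp_rot": TCP orientation; "contact_force": force on the tool from outside, world axes, zero at the start; "moment": the same for the moment, N m; "opening": opening from 0.0 (shut) to 1.0 (fully open); "gripper_force": force on a finger pad.
Only numpy, scipy, OpenCV 4.12 (cv2) and the standard library are available. Lean on these libraries where they do the work, as an engineer would, in place of code of your own. Each camera call takes 0.05 s, during which the arm holds its last target. There are 200 camera calls.

TASK

The tall green bottle stands in front of the dispenser's locking knob: lift it away and stand it upright on the wooden board. Then pull the dispenser's spring-loaded locking knob out along its slant, swing the head round until the spout is over the square steel tin, and let the plunger drop fully home in the notch there. Keep the bottle upright, leave everything else where it stands, and let go of everything at the end.

Things in the scene. Friction and masses are not known exactly. Their poses are not given: they have to be found in the camera images.
- dispenser: fixed grey stand of a dry-goods dispenser; origin on the table on the upright swivel axis, z up, x to the far side through the middle notch. Foot 200 mm across, stem 100 mm; notched steel index ring at 130 to 155 mm height on the robot's side, notches at head angles -1.047, -0.524, 0, 0.524, 1.047 rad. Five containers stand on the far side, 170 mm from the axis, one under each spout position
- hopper (a point): on the swivel axis at the top of the dispenser's box-shaped aluminium hopper, 375 mm high; turns with the head. Hopper 150 mm wide along the swing, from 105 mm on the knob's side of the axis to 60 mm on the spout's side, 280 to 375 mm high, lid handle to 394 mm; below it a cone narrows to the neck. It overhangs the locking knob: a tool pointing straight down does not reach the knob
- head (a joint): swivel angle of the dispenser's head about its upright axis (rad, positive anticlockwise from above); 0 = spout in the middle of the far side (the start), range -1.2 to 1.2; stiff to turn by about 0.25 N m; locked while the plunger is home, with about 0.025 rad of play
- plunger (a joint): how far the locking plunger is pulled out along its axis (m): 0 = fully home in a notch, 0.028 = fully out. From 0.017 it clears the ring and the head turns; let go between two notches it rests on the ring at about 0.016. A spring pulls it home with 5 N (home) to 10 N (fully out)
- knob (a point): middle of the plunger's black round knob, across from the spout; 128 mm from the swivel axis, 206 mm high when home. Knob 36 mm across, 52 mm long: 29 mm inward and 23 mm outward of this point along its axis. z axis points out along the plunger, leaning 35 degrees from vertical, away from the swivel axis; y axis level, along the swing. A 32 mm sleeve begins 35 mm below the point along the axis
- spout (a point): centre of the mouth of the dispenser's spout (tube 42 mm across at the mouth, pointing down), 170 mm from the swivel axis, 128 mm high; turns with the head
- bottle: the tall green glass bottle, 270 mm tall, 66 mm across up to 167 mm height, neck 26 mm across from 197 to 254 mm height, dark cap 30 mm across above; about 0.45 kg; origin at the centre of its underside, z up
- board: dark wooden board, fixed, 220 mm (its x) by 160 mm (its y), 18 mm thick, on the left or the right of the table; origin at the centre of its underside; a jar stands on its far (+x) half, its robot-side half is free
- tin: open square tin of plain steel, 66 by 66 mm, 105 mm tall, loose, under one of the four outer spout positions; origin at the centre of its underside
- tub: round white plastic tub, 72 mm across, 85 mm tall, loose, under another spout position; origin at the centre of its underside
- bowl: white bowl, 76 mm across, 50 mm tall, loose, under the middle spout position; origin at the centre of its underside
- crate: small slatted wooden crate, 52 by 68 mm, 60 mm tall, loose, under another spout position; origin at the centre of its underside
- beaker: clear glass tumbler, 66 mm across, 100 mm tall, loose, under another spout position; origin at the centre of its underside
- jar: amber jar standing on the board's far half, 68 mm across, 95 mm tall; origin at the centre of its underside
- can: plain metal can beside the bottle, 66 mm across, 110 mm tall; origin at the centre of its underside
- cheese: white block of cheese by the dispenser, 62 by 62 mm, 75 mm tall; origin at the centre of its underside
- pickles: green glass jar by the dispenser, 64 mm across, 100 mm tall; origin at the centre of its underside
- eggs: fixed cardboard tray of eggs, 210 by 150 mm, 57 mm tall, on the side of the table away from the board; origin at the centre of its underside

How it is judged (in metres and radians):
On the way, in this order (a step that is already met when the one before it is completed fails the run):
1. the bottle stands upright on the board, let go, the plunger still home (x of bottle in the frame of board between -0.11 and 0.11 m and y of bottle in the frame of board between -0.08 and 0.08 m and z of bottle in the frame of board between 0.012 and 0.024 m and angle between bottle's own z axis and vertical below 0.08 rad and linear speed of bottle below 0.03 m/s and contact force between the fingers and bottle below 0.1 N and value of joint plunger below 0.004 m), for 0.2 s.
2. the plunger is pulled out clear of its notch with the bottle already on the board (value of joint plunger above 0.015 m and x of bottle in the frame of board between -0.11 and 0.11 m and y of bottle in the frame of board between -0.08 and 0.08 m and z of bottle in the frame of board between 0.012 and 0.024 m and angle between bottle's own z axis and vertical below 0.08 rad), for 0.1 s.
At the end, for the whole second after the job is handed in: the spout's mouth is over the square tin (centres within 22 mm sideways), the plunger is home (within 3 mm) in the notch there, the head is still, and the bottle stands upright and at rest on the board, its centre over the board (horizontal distance between spout and tin below 0.022 m and value of joint plunger below 0.003 m and velocity of joint head between -0.05 and 0.05 rad/s and x of bottle in the frame of board between -0.11 and 0.11 m and y of bottle in the frame of board between -0.08 and 0.08 m and z of bottle in the frame of board between 0.012 and 0.024 m and angle between bottle's own z axis and vertical below 0.08 rad and linear speed of bottle below 0.03 m/s); the robot touches nothing.
It fails at once if the bottle tips more than 35 degrees (angle between bottle's own z axis and vertical above 0.61 rad).
It fails at once if another loose thing (container, jar, can, cheese) is shifted more than 30 mm or tipped more than 25 degrees (distance of any of tub, bowl, crate, beaker, tin, jar, can, cheese, pickles from where it was at the start of the episode above 0.03 m or angle between any of tub, bowl, crate, beaker, tin, jar, can, cheese, pickles's own z axis and vertical above 0.44 rad).
It also fails if it takes over 58 s, if anything falls off the work surface, if the arm or the gripper's body presses on something with over 40 N, if the wrist force passes 120 N, or if a joint passes its speed limit or range.

## Working session

There is one attempt and no reset: what is moved stays moved. The work goes in short steps, Python scripts to look and compute and a tool call to move; the robot and the scene stay as the last step left them, time stands still between calls to the robot, and variables do not carry over. Pictures are saved under pics/ and viewed, at most 10 in all, crops included, and the job is handed in when it is done.

Besides the shell and the picture viewer there is one more tool, called in YAML: its name, and indented under it one key for each argument. arm_command: Moves the arm, as the interface text tells. Shift numbers are shares of 0.04 m and turn numbers shares of 0.15 rad, none past 1 either way. Its arguments: {"type":"object","properties":{"moves":{"type":"array","items":{"type":"array"}},"force":{"type":"number"}},"required":["moves"]}

```bash
mkdir -p pics
python3 - <<'E'
from workcell import bot
import cv2,numpy as np
for c in("side","top"):
    im=bot.snapshot(c); cv2.imwrite(f"pics/{c}0.png",cv2.cvtColor(im,cv2.COLOR_RGB2BGR))
    P=bot.camera_params(c); print(c,np.round(P["K"],1).tolist(),np.round(P["extrinsics"],3).tolist())
    for l in["bottle","board","tin","dispenser","hopper","knob","spout","can","jar","eggs","cheese","pickles","tub","bowl","crate","beaker"]:
        r=bot.recognise(c,l); print(l,[(np.round(d["point"],3).tolist(),round(d["confidence"],2)) for d in r[:2]])
print(bot.sense())
E
```

```text
side [[376.7, 0.0, 254.2], [0.0, 376.7, 188.2], [0.0, 0.0, 1.0]] [[0.996, -0.085, 0.03, 0.649], [0.09, 0.943, -0.321, -0.345], [-0.002, 0.322, 0.947, 1.266], [0.0, 0.0, 0.0, 1.0]]
bottle [([0.437, 0.009, 0.176], 0.71)]
board [([0.49, -0.382, 0.02], 0.83)]
tin [([0.735, 0.123, 0.046], 0.93)]
dispenser [([0.612, -0.043, 0.372], 0.64), ([0.612, -0.052, 0.373], 0.56)]
hopper [([0.608, -0.04, 0.376], 0.88)]
knob [([0.493, -0.383, 0.016], 0.3)]
spout [([0.615, -0.041, 0.372], 0.86)]
can [([0.446, 0.092, 0.108], 0.68)]
jar [([0.564, -0.346, 0.108], 0.89)]
eggs [([0.517, 0.376, 0.043], 0.62)]
cheese []
pickles [([0.518, -0.133, 0.099], 0.78), ([0.762, -0.12, 0.028], 0.43)]
tub [([0.761, -0.121, 0.029], 0.73), ([0.61, -0.036, 0.374], 0.46)]
bowl [([0.79, -0.055, 0.019], 0.65)]
crate [([0.48, -0.01, 0.225], 0.56), ([0.785, 0.053, 0.023], 0.55)]
beaker [([0.692, -0.173, 0.033], 0.68)]
top [[413.2, 0.0, 255.8], [0.0, 413.2, 192.9], [0.0, 0.0, 1.0]] [[-0.016, 0.989, -0.146, 0.422], [-1.0, -0.016, 0.003, -0.009], [0.001, 0.146, 0.989, 1.517], [0.0, 0.0, 0.0, 1.0]]
bottle [([0.432, 0.029, 0.184], 0
[... 978 characters left out ...]
e+02, -3.24823914e+00]), 'joint_velocities': array([ 0.00399676, -0.00433063,  0.01714268, -0.08054941,  0.11755999,
        0.07820663]), 'joint_torque': array([-9.53910894e-04, -4.58457255e+01, -4.18084610e+01, -8.91604623e-05,
        9.42601328e-04,  3.41435782e-05]), 'eef_pos': array([ 0.14596955, -0.58199119,  0.24997854]), 'tcp_rot': array([[ 9.69957504e-01,  2.43274413e-01, -2.71732932e-06],
       [ 2.43274413e-01, -9.69957504e-01, -1.89066726e-05],
       [-7.23520365e-06,  1.76776122e-05, -1.00000000e+00]]), 'contact_force': array([ 0.30821647, -0.52183488,  0.17846285]), 'moment': array([-0.05155776, -0.00808827,  0.00887969]), 'gripper_force': 0.0, 'opening': 0.9985866838270303}
```

View pics/side0.png

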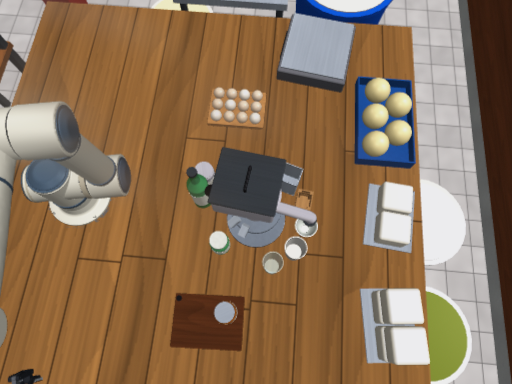

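View pics/top0.png

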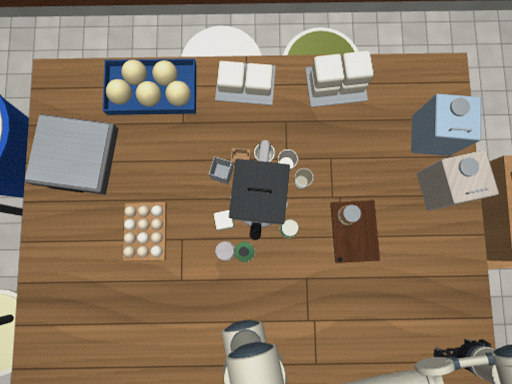

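```bash
cat > h.py <<'E'
import cv2,numpy as np
from workcell import bot
def ray(c,u,v):
    P=bot.camera_params(c);K=np.array(P["K"]);T=np.array(P["extrinsics"])
    d=np.linalg.inv(K)@[u,v,1.];d=np.array([d[0],-d[1],-d[2]])
    return T[:3,3],T[:3,:3]@d
def onz(c,u,v,z):
    o,d=ray(c,u,v);return o+d*(z-o[2])/d[2]
def pix(c,p):
    P=bot.camera_params(c);K=np.array(P["K"]);T=np.array(P["extrinsics"])
    q=T[:3,:3].T@(np.asarray(p)-T[:3,3]);q=K@[q[0],-q[1],-q[2]];return q[:2]/q[2]
E
python3 - <<'E'
import cv2
a=cv2.imread("pics/top0.png")[130:270,200:390];cv2.imwrite("pics/topc.png",cv2.resize(a,None,fx=4.2,fy=4.2,interpolation=cv2.INTER_CUBIC))
a=cv2.imread("pics/side0.png")[140:280,170:330];cv2.imwrite("pics/sidec.png",cv2.resize(a,None,fx=4.2,fy=4.2,interpolation=cv2.INTER_CUBIC))
E
```

```text
(no output)
```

View pics/topc.png

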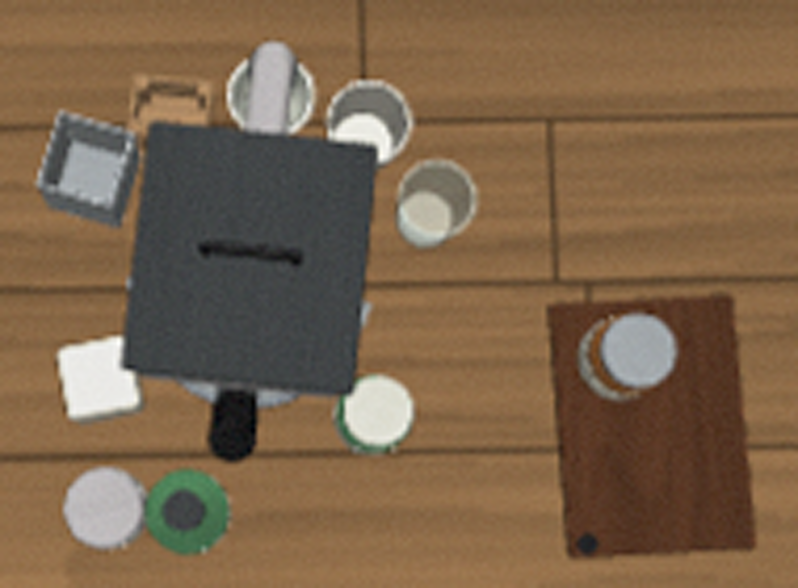

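View pics/sidec.png

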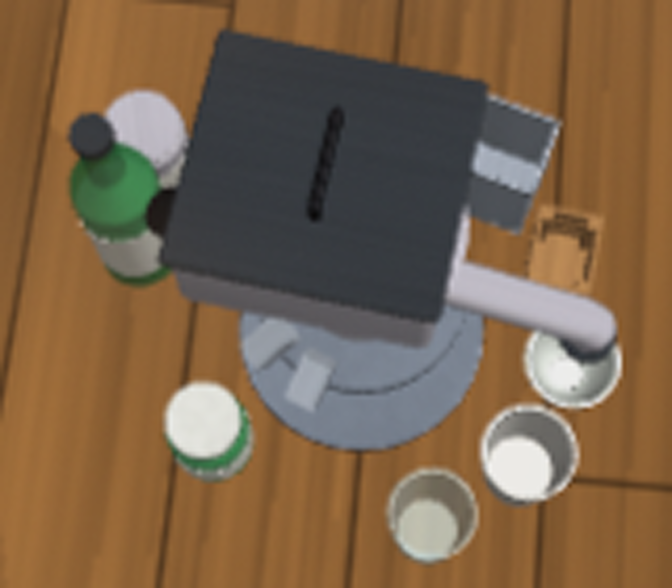

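Run:
```python
from h import *
T=lambda u,v,z:onz("top",200+(u+.5)/4.2-.5,130+(v+.5)/4.2-.5,z)
S=lambda u,v,z:onz("side",170+(u+.5)/4.2-.5,140+(v+.5)/4.2-.5,z)
np.set_printoptions(precision=4,suppress=True)
print("cap",T(184,510,.27),S(93,135,.27)); print("can",T(104,508,.11),S(144,131,.11)); print("pick",T(377,410,.1),S(203,417,.1)); print("cheese",T(98,376,.075))
for n,F,c in(("T",T,[(152,124),(377,150),(352,393),(123,368)]),("S",S,[(222,32),(487,82),(440,320),(163,262)])):
    h=np.array([F(*p,.375) for p in c]); print("hop",n,h[:,:2].tolist(),h.mean(0))
print("jar",T(640,352,.095))
b=np.array([T(*p,.018) for p in[(548,305),(733,296),(755,548),(568,557)]]);print("board",b[:,:2].tolist(),b.mean(0))
print("tin",T(88,167,.105), S(515,162,.105)); print("bowl",T(271,94,.05),S(573,362,.05),"tub",T(370,122,.085),S(530,453,.085),"beaker",T(437,200,.1),S(433,514,.1),"crate",T(170,110,.06))
print("foot S",S(362,328,.01)); print("knob end top",T(233,440,.225))
```

```text
cap [0.4309 0.0274 0.27  ] [0.4364 0.0262 0.27  ]
can [0.4348 0.0962 0.11  ] [0.4416 0.0927 0.11  ]
pick [ 0.5105 -0.1261  0.1   ] [ 0.5139 -0.1263  0.1   ]
cheese [0.544  0.1033 0.075 ]
hop T [[0.68794288578737, 0.042892606315810926], [0.6676739779882261, -0.10814468590176848], [0.5046635606386177, -0.08714446613199117], [0.5235498227699378, 0.06347770690366487]] [ 0.596  -0.0222  0.375 ]
hop S [[0.5285366183387755, 0.06187699640273342], [0.6937022137320036, 0.04302883017055131], [0.676015257903183, -0.1089965462135962], [0.5113463037135464, -0.0885251383987497]] [ 0.6024 -0.0232  0.375 ]
jar [ 0.555  -0.3441  0.095 ]
board [[0.604529280987588, -0.28423777967496616], [0.6098699045985367, -0.4457524568690883], [0.39300435094408953, -0.45198290459164714], [0.3879770804369255, -0.2921429708063653]] [ 0.4988 -0.3685  0.018 ]
tin [0.7153 0.1085 0.105 ] [0.7332 0.0947 0.105 ]
bowl [ 0.7887 -0.0459  0.05  ] [ 0.7922 -0.0476  0.05  ] tub [ 0.7544 -0.1281  0.085 ] [ 0.7592 -0.1286  0.085 ] beaker [ 0.6838 -0.1807  0.1   ] [ 0.6897 -0.1823  0.1   ] crate [0.7735 0.0415 0.06  ]
foot S [ 0.6239 -0.0249  0.01  ]
knob end top [ 0.4821 -0.0083  0.225 ]
```

arm_command:
  moves:
    - [[0,0,-0.7],[0,0,0.93],1]
    - [[0,0,-0.7],[0,0,0.93],1]
    - [[0,0,-0.7],[0,0,0.93],1]
    - [[0.27,-1,0],[0,0,0],1]
    - [[0.27,-1,0],[0,0,0],1]
  force: 40

```text
time_s: 2.2
eef_pos: [0.1811, -0.507, 0.3342]
tcp_rot: [[0.985, -0.174, 0.0], [-0.174, -0.985, -0.0], [0.0, 0.0, -1.0]]
contact_force: [0.3, 0.1, -0.6]
opening: 1.002
gripper_force: 0.0
```

arm_command:
  moves:
    - [[0.27,-1,0],[0,0,0],1]
    - [[0.27,-1,0],[0,0,0],1]
    - [[0.27,-1,0],[0,0,0],1]
    - [[0.27,-1,0],[0,0,0],1]
    - [[0.27,-1,0],[0,0,0],1]

```text
time_s: 2.7
eef_pos: [0.2689, -0.3176, 0.3341]
tcp_rot: [[0.985, -0.172, 0.001], [-0.172, -0.985, -0.001], [0.001, 0.0, -1.0]]
contact_force: [1.3, 0.2, 0.5]
opening: 0.998
gripper_force: 0.0
```

arm_command:
  moves:
    - [[0.27,-1,0],[0,0,0],1]
    - [[0.27,-1,0],[0,0,0],1]
    - [[0.27,-1,0],[0,0,0],1]
    - [[0.27,-1,0],[0,0,0],1]
    - [[0.27,-1,0],[0,0,0],1]

```text
time_s: 3.2
eef_pos: [0.3564, -0.1298, 0.3343]
tcp_rot: [[0.985, -0.172, 0.001], [-0.172, -0.985, -0.001], [0.001, 0.0, -1.0]]
contact_force: [0.3, -0.0, -0.3]
opening: 0.999
gripper_force: 0.0
```

arm_command:
  moves:
    - [[0.28,-1,0],[0,0,0],1]
    - [[0.28,-1,0],[0,0,0],1]
    - [[0.28,-1,0],[0,0,0],1]
    - [[0.28,-0.9,0],[0,0,0],1]
    - [[0,0,0],[0,0,0],1]

```text
time_s: 3.7
eef_pos: [0.428, 0.0181, 0.3333]
tcp_rot: [[0.986, -0.166, -0.001], [-0.166, -0.986, 0.001], [-0.001, -0.001, -1.0]]
contact_force: [-0.2, -0.9, -0.3]
opening: 1.003
gripper_force: 0.0
```

Run:
```python
from h import *
for c in("top","side"):
    im=bot.snapshot(c); print(c,bot.sense()["eef_pos"],pix(c,bot.sense()["eef_pos"]))
    for l in("bottle","knob"):print(l,[(np.round(d["point"],3).tolist(),round(d["confidence"],2)) for d in bot.recognise(c,l)])
    u,v=(230,240) if c=="top" else(190,165)
    a=im[v-50:v+50,u-60:u+60] ;cv2.imwrite(f"pics/{c}1.png",cv2.cvtColor(cv2.resize(a,None,fx=5,fy=5,interpolation=2),4))
a=np.vstack([cv2.imread("pics/top1.png"),cv2.imread("pics/side1.png")]);cv2.imwrite("pics/both1.png",cv2.resize(a,(360,600)))
```

```text
top [0.42743139 0.0163177  0.33358368] [246.68357537 252.07666478]
bottle [([0.507, -0.009, 0.214], 0.63)]
knob [([0.508, -0.008, 0.21], 0.67)]
side [0.42685749 0.01394556 0.33418432] [183.71593095 166.98057011]
bottle [([0.438, 0.01, 0.173], 0.59), ([0.763, -0.118, 0.03], 0.18)]
knob [([0.481, -0.012, 0.225], 0.6)]
```

View pics/side1.png

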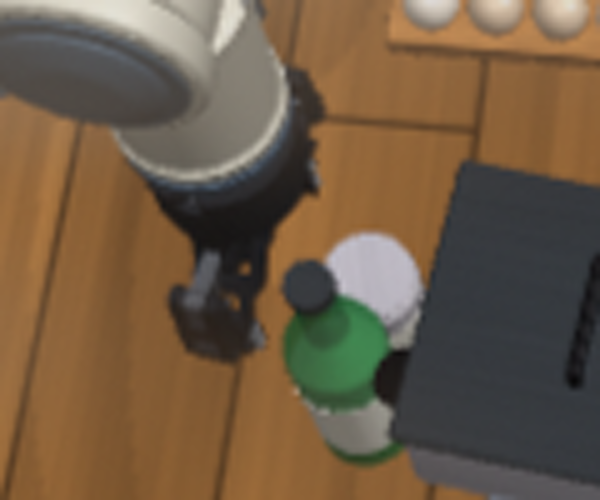

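arm_command:
  moves:
    - [[0.13,-0.36,0],[0,0,0],1]
    - [[0,0,0],[0,0,0],1]
    - [[0,0,0.5],[0,0,0],1]

```text
time_s: 4.3
eef_pos: [0.4351, 0.027, 0.3165]
tcp_rot: [[0.985, -0.173, 0.005], [-0.173, -0.985, -0.0], [0.005, -0.0, -1.0]]
contact_force: [-0.9, -0.5, -1.0]
opening: 1.002
gripper_force: 0.0
```

arm_command:
  moves:
    - [[0,0,0.7],[0,0,0],1]
    - [[0,0,0.7],[0,0,0],1]
    - [[0,0,0.5],[0,0,0],1]
    - [[0,0,0.25],[0,0,0],1]
    - [[0,0,0],[0,0,0],1]

```text
time_s: 4.8
eef_pos: [0.434, 0.0272, 0.2268]
tcp_rot: [[0.985, -0.173, -0.002], [-0.173, -0.985, -0.0], [-0.002, 0.0, -1.0]]
contact_force: [-0.1, -0.6, -0.3]
opening: 0.997
gripper_force: 0.0
```

Run:
```python
from h import *
ims=[]
for c,u,v in(("top",245,245),("side",195,170)):
    im=bot.snapshot(c); s=bot.sense(); print(s["eef_pos"],s["contact_force"],pix(c,s["eef_pos"]))
    ims.append(cv2.resize(im[v-40:v+40,u-35:u+35],None,fx=5.6,fy=5.6,interpolation=2))
cv2.imwrite("pics/g2.png",cv2.cvtColor(np.hstack(ims),4))
```

```text
[0.4344947  0.02737151 0.22823829] [ 1.27929846 -0.02235487  0.08409505] [243.80143608 249.98604817]
[0.43486271 0.02748491 0.2291297 ] [-0.76950011 -0.73171594 -0.25032796] [193.49414318 176.37144848]
```

View pics/g2.png

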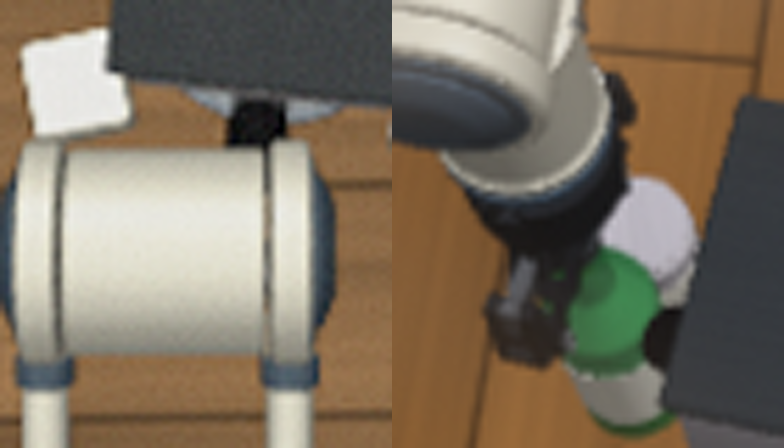

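The side half shows the near finger (~(530,310)) in front of the neck, with the bottle undisturbed at (610,330). Now I close on the neck.

arm_command:
  moves:
    - [[0,0,0],[0,0,0],-1]
    - [[0,0,0],[0,0,0],-1]
    - [[0,0,0],[0,0,0],-1]
    - [[0,0,0],[0,0,0],-1]
    - [[0,0,0],[0,0,0],-1]
  force: 50

```text
time_s: 5.4
eef_pos: [0.4348, 0.0277, 0.2285]
tcp_rot: [[0.985, -0.172, 0.001], [-0.172, -0.985, -0.001], [0.001, 0.0, -1.0]]
contact_force: [-1.1, -1.0, 2.3]
opening: 0.298
gripper_force: 45.6
```

arm_command:
  moves:
    - [[0,0,0],[0,0,0],-1]
    - [[0,0,0],[0,0,0],-1]
    - [[0,0,0],[0,0,0],-1]

```text
time_s: 5.7
eef_pos: [0.4348, 0.0277, 0.2285]
tcp_rot: [[0.985, -0.172, 0.001], [-0.172, -0.985, -0.0], [0.001, 0.0, -1.0]]
contact_force: [0.1, -1.2, 5.2]
opening: 0.299
gripper_force: 45.8
```

arm_command:
  moves:
    - [[0,0,-0.15],[0,0,0],-1]
    - [[-0.2,0.1,0],[0,0,0],-1]
    - [[-0.4,0.2,0],[0,0,0],-1]
    - [[-0.5,0.25,0],[0,0,0],-1]
    - [[-0.4,0.2,-0.4],[0,0,0],-1]

```text
time_s: 6.2
eef_pos: [0.3682, 0.0086, 0.2469]
tcp_rot: [[0.985, -0.172, -0.007], [-0.172, -0.985, 0.001], [-0.007, 0.0, -1.0]]
contact_force: [0.0, -0.9, -3.5]
opening: 0.298
gripper_force: 46.7
```

arm_command:
  moves:
    - [[0,0.2,-0.4],[0,0,0],-1]
    - [[0,0.4,-0.5],[0,0,0],-1]
    - [[0,0.5,0],[0,0,0],-1]
    - [[0,0.5,0],[0,0,0],-1]

```text
time_s: 6.6
eef_pos: [0.3588, -0.0548, 0.286]
tcp_rot: [[0.985, -0.171, 0.0], [-0.171, -0.985, 0.0], [0.0, -0.0, -1.0]]
contact_force: [0.4, -0.5, -5.5]
opening: 0.299
gripper_force: 47.4
```

arm_command:
  moves:
    - [[0.28,0.6,0],[0,0,0],-1]
    - [[0.37,0.8,0],[0,0,0],-1]
    - [[0.37,0.8,0],[0,0,0],-1]
    - [[0.37,0.8,0],[0,0,0],-1]
    - [[0.37,0.8,0],[0,0,0],-1]

```text
time_s: 7.1
eef_pos: [0.4022, -0.2173, 0.2851]
tcp_rot: [[0.985, -0.172, -0.001], [-0.172, -0.985, 0.001], [-0.001, -0.001, -1.0]]
contact_force: [-0.2, 0.2, -3.3]
opening: 0.302
gripper_force: 47.7
```

arm_command:
  moves:
    - [[0.37,0.8,0],[0,0,0],-1]
    - [[0.37,0.8,0],[0,0,0],-1]
    - [[0.37,0.8,0],[0,0,0],-1]
    - [[0.3,0.6,0],[0,0,0],-1]
    - [[0,0,0],[0,0,0],-1]

```text
time_s: 7.6
eef_pos: [0.4371, -0.3465, 0.2832]
tcp_rot: [[0.985, -0.175, -0.003], [-0.175, -0.985, 0.002], [-0.004, -0.002, -1.0]]
contact_force: [0.5, 1.0, -4.5]
opening: 0.294
gripper_force: 47.8
```

arm_command:
  moves:
    - [[0,0,0],[0,0,0],-1]
    - [[0,0,0],[0,0,0],-1]

```text
time_s: 7.8
eef_pos: [0.4373, -0.3433, 0.2857]
tcp_rot: [[0.985, -0.171, -0.001], [-0.171, -0.985, 0.001], [-0.001, -0.001, -1.0]]
contact_force: [0.5, 0.4, -3.3]
opening: 0.299
gripper_force: 47.8
```

arm_command:
  moves:
    - [[0.17,0.45,0],[0,0,0],-1]
    - [[0.17,0.45,0],[0,0,0],-1]
    - [[0,0,0.45],[0,0,0],-1]
    - [[0,0,0.4],[0,0,0],-1]
    - [[0,0,0],[0,0,0],-1]

```text
time_s: 8.3
eef_pos: [0.4442, -0.3804, 0.2494]
tcp_rot: [[0.985, -0.171, -0.003], [-0.171, -0.985, 0.003], [-0.004, -0.003, -1.0]]
contact_force: [0.3, -0.0, -4.0]
opening: 0.303
gripper_force: 47.8
```

arm_command:
  moves:
    - [[0,0,0.05],[0,0,0],-1]
    - [[0,0,0.05],[0,0,0],-1]
    - [[0,0,0],[0,0,0],-1]

```text
time_s: 8.6
eef_pos: [0.445, -0.3818, 0.249]
tcp_rot: [[0.985, -0.171, 0.001], [-0.171, -0.985, -0.001], [0.001, 0.001, -1.0]]
contact_force: [-0.5, 0.6, -3.8]
opening: 0.297
gripper_force: 47.8
```

arm_command:
  moves:
    - [[0,0,0.04],[0,0,0],-1]
    - [[0,0,0.03],[0,0,0],-1]
    - [[0,0,0],[0,0,0],-1]

```text
time_s: 8.9
eef_pos: [0.445, -0.3821, 0.2466]
tcp_rot: [[0.985, -0.172, 0.002], [-0.172, -0.985, -0.001], [0.002, 0.001, -1.0]]
contact_force: [-0.9, 0.5, 2.4]
opening: 0.297
gripper_force: 48.5
```

Contact at the expected height; release and rise.

arm_command:
  moves:
    - [[0,0,0],[0,0,0],0.2]
    - [[0,0,0],[0,0,0],0.6]
    - [[0,0,0],[0,0,0],1]
    - [[0,0,0],[0,0,0],1]
    - [[0,0,0],[0,0,0],1]

```text
time_s: 9.4
eef_pos: [0.4448, -0.382, 0.2451]
tcp_rot: [[0.985, -0.172, -0.0], [-0.172, -0.985, 0.0], [-0.0, -0.0, -1.0]]
contact_force: [0.8, -0.6, 0.8]
opening: 1.0
gripper_force: 0.0
```

arm_command:
  moves:
    - [[0,0,-0.4],[0,0,0],1]
    - [[0,0,-0.7],[0,0,0],1]
    - [[0,0,-0.8],[0,0,0],1]
    - [[0,0,-0.6],[0,0,0],1]

```text
time_s: 9.8
eef_pos: [0.4448, -0.3819, 0.3473]
tcp_rot: [[0.985, -0.172, 0.001], [-0.172, -0.985, -0.001], [0.001, 0.001, -1.0]]
contact_force: [0.2, -0.2, 0.8]
opening: 0.997
gripper_force: 0.0
```

Run:
```python
from h import *
im=bot.snapshot("side");cv2.imwrite("pics/s3.png",cv2.cvtColor(cv2.resize(im[120:360,110:340],None,fx=2.4,fy=2.4,interpolation=2),4))
s=bot.sense();print(s["eef_pos"],s["qpos"])
for l in("bottle","can","pickles","knob","hopper"):print(l,[(np.round(d["point"],3).tolist(),round(d["confidence"],2)) for d in bot.recognise("side",l)])
```

```text
[ 0.44497127 -0.38211974  0.35171393] [-4.39772949e+01  5.42682209e+00  5.98491039e+01 -5.77833521e-04
  1.14284331e+02  5.59202952e+01]
bottle [([0.455, -0.378, 0.198], 0.87)]
can [([0.438, 0.081, 0.106], 0.86)]
pickles []
knob [([0.478, -0.01, 0.224], 0.52)]
hopper [([0.608, -0.04, 0.378], 0.57)]
```

View pics/s3.png

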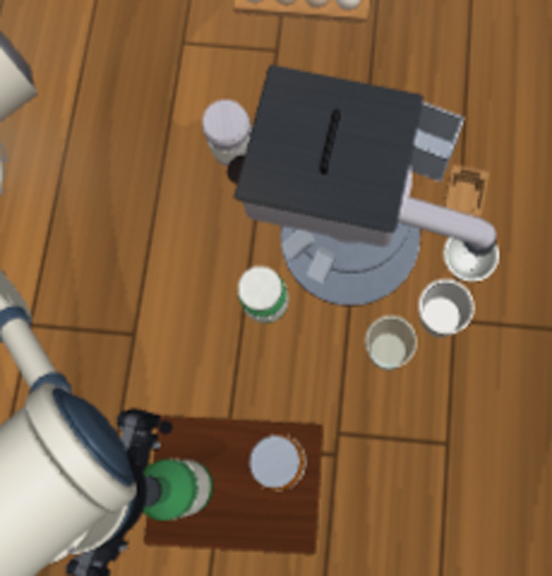

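arm_command:
  moves:
    - [[-0.9,0,0],[0,0,-0.34],1]
    - [[-0.9,-0.5,0],[0,0,0],1]
    - [[0,-1,0],[0,1,0],1]
    - [[0,-1,0],[0,1,0],1]
    - [[0,-1,0],[0,1,0],1]

```text
time_s: 10.6
eef_pos: [0.3908, -0.2311, 0.3442]
tcp_rot: [[0.891, -0.122, 0.437], [-0.11, -0.993, -0.052], [0.44, -0.001, -0.898]]
contact_force: [-1.1, 0.2, 0.9]
opening: 1.0
gripper_force: 0.0
```

arm_command:
  moves:
    - [[0,-1,0],[0,1,0],1]
    - [[0,-1,0],[0,0.07,0],1]
    - [[0,-1,0],[0,0,0],1]
    - [[0,-1,0],[0,0,0],1]
    - [[0,0,0],[0,0,0],1]

```text
time_s: 11.1
eef_pos: [0.4214, -0.0702, 0.3482]
tcp_rot: [[0.821, -0.107, 0.561], [-0.09, -0.994, -0.057], [0.564, -0.004, -0.826]]
contact_force: [1.0, -0.3, 0.7]
opening: 1.004
gripper_force: 0.0
```

```bash
cat >> h.py <<'E'
th=np.radians(-7.1);AX=np.array([.6215,-.0255,0])
def knob(head=0,pull=0):
    t=th+np.pi+head;o=np.array([np.cos(t),np.sin(t),0]);a=.5736*o+.8192*np.array([0,0,1])
    z=-a;y=np.array([-o[1]*-1*-1,o[0],0]);y=np.cross([0,0,1],o);x=np.cross(y,z)
    return AX+.128*o+[0,0,.206]+pull*a,np.c_[x,y,z]
def delta(p,R):
    s=bot.sense();Q=s["tcp_rot"]
    print("shift",np.round(Q.T@(p-s["eef_pos"])/.04,2),"turn",np.round(cv2.Rodrigues(Q.T@R)[0].ravel()/.15,2),s["time_s"],np.round(s["qpos"],1),np.round(s["eef_pos"],4))
E
python3 -c "
from h import *
for d in(.09,0):p,R=knob(0,d);print(p,R);delta(p,R)"
```

```text
[ 0.44325337 -0.00329821  0.279728  ] [[ 0.81291832 -0.12360148  0.5692016 ]
 [-0.10125433 -0.99233194 -0.07089781]
 [ 0.5736      0.         -0.8192    ]]
shift [-0.67 -1.72  1.62] turn [-0.08  0.08  0.08] 11.1 [-20.1 -49.1 107.2   8.   88.4  78.3] [ 0.4214 -0.0702  0.3482]
[ 0.49448151 -0.00967901  0.206     ] [[ 0.81291832 -0.12360148  0.5692016 ]
 [-0.10125433 -0.99233194 -0.07089781]
 [ 0.5736      0.         -0.8192    ]]
shift [-0.64 -1.69  3.87] turn [-0.08  0.08  0.08] 11.1 [-20.1 -49.1 107.2   8.   88.4  78.3] [ 0.4214 -0.0702  0.3482]
```

arm_command:
  moves:
    - [[-0.1,-0.5,0.7],[-0.04,0.04,0.04],1]
    - [[-0.15,-0.6,0.5],[-0.04,0.04,0.04],1]
    - [[-0.2,-0.6,0.2],[0,0,0],1]
    - [[0,0,0],[0,0,0],1]

```text
time_s: 11.5
eef_pos: [0.4476, -0.0095, 0.2893]
tcp_rot: [[0.816, -0.133, 0.563], [-0.109, -0.991, -0.077], [0.568, 0.002, -0.823]]
contact_force: [0.0, 0.4, -0.4]
opening: 1.003
gripper_force: 0.0
```

```bash
python3 -c "
from h import *
for d in(.09,0):p,R=knob(0,d);delta(p,R)"
```

```text
shift [-0.24 -0.14  0.12] turn [ 0.05  0.04 -0.05] 11.5 [ -4.  -49.  113.5  -2.2  80.9  93.3] [ 0.4476 -0.0095  0.2893]
shift [-0.23 -0.15  2.37] turn [ 0.05  0.04 -0.05] 11.5 [ -4.  -49.  113.5  -2.2  80.9  93.3] [ 0.4476 -0.0095  0.2893]
```

arm_command:
  moves:
    - [[0,-0.05,0.5],[0.03,0.02,-0.03],1]
    - [[-0.1,-0.05,0.4],[0.02,0.02,-0.02],1]
    - [[-0.13,-0.05,0.1],[0,0,0],1]
    - [[0,0,0],[0,0,0],1]

```text
time_s: 11.9
eef_pos: [0.4635, -0.0087, 0.2542]
tcp_rot: [[0.811, -0.128, 0.571], [-0.105, -0.992, -0.074], [0.576, 0.0, -0.817]]
contact_force: [0.8, -0.7, -0.3]
opening: 0.997
gripper_force: 0.0
```

Run:
```python
from h import *
p,R=knob(0,0);delta(p,R)
ims=[]
for c,u,v in(("top",250,230),("side",205,175)):
    im=bot.snapshot(c)
    ims.append(cv2.resize(im[v-40:v+40,u-35:u+35],None,fx=5.6,fy=5.6,interpolation=2))
cv2.imwrite("pics/g4.png",cv2.cvtColor(np.hstack(ims),4))
```

```text
shift [-0.06 -0.07  1.43] turn [ 0.02 -0.02 -0.02] 11.9 [ -3.9 -48.2 117.   -2.1  76.1  93.4] [ 0.4635 -0.0087  0.2542]
```

View pics/g4.png

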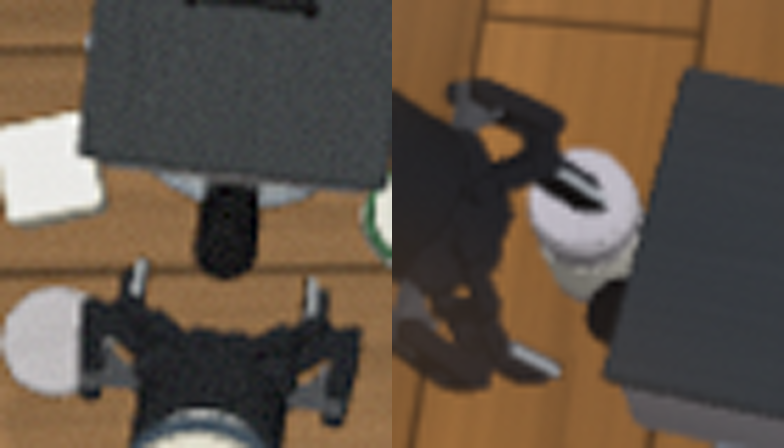

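The knob sits midway between the two pads (top half: pads at 140 and 312, knob at 228). Next I advance and grip.

arm_command:
  moves:
    - [[-0.03,-0.03,0.4],[0.01,-0.01,-0.01],1]
    - [[-0.03,-0.03,0.5],[0.01,-0.01,-0.01],1]
    - [[0,0,0.35],[0,0,0],1]
    - [[0,0,0.1],[0,0,0],1]
    - [[0,0,0],[0,0,0],1]
  force: 80

```text
time_s: 12.5
eef_pos: [0.4934, -0.0093, 0.2106]
tcp_rot: [[0.811, -0.123, 0.572], [-0.101, -0.992, -0.07], [0.576, -0.001, -0.818]]
contact_force: [-0.2, 0.6, -0.6]
opening: 0.996
gripper_force: 0.0
```

```bash
python3 -c "
from h import *
p,R=knob(0,0);delta(p,R)"
```

```text
shift [-0.04  0.01  0.11] turn [-0.01 -0.02  0.  ] 12.5 [ -3.8 -43.6 119.   -1.9  69.5  93.3] [ 0.4934 -0.0093  0.2106]
```

arm_command:
  moves:
    - [[0,0,0],[0,0,0],-1]
    - [[0,0,0],[0,0,0],-1]
    - [[0,0,0],[0,0,0],-1]
    - [[0,0,0],[0,0,0],-1]
    - [[0,0,0],[0,0,0],-1]
  force: 80

```text
time_s: 13.0
eef_pos: [0.4933, -0.0091, 0.2114]
tcp_rot: [[0.811, -0.123, 0.572], [-0.101, -0.992, -0.07], [0.577, -0.001, -0.817]]
contact_force: [-5.1, 0.3, 4.8]
opening: 0.403
gripper_force: 79.0
```

arm_command:
  moves:
    - [[0,0,0],[0,0,0],-1]
    - [[0,0,-0.15],[0,0,0],-1]
    - [[0,0,-0.2],[0,0,0],-1]
    - [[0,0,-0.2],[0,0,0],-1]
    - [[0,0,0],[0,0,0],-1]

```text
time_s: 13.5
eef_pos: [0.4812, -0.0075, 0.2286]
tcp_rot: [[0.81, -0.123, 0.573], [-0.101, -0.992, -0.07], [0.577, -0.001, -0.817]]
contact_force: [9.0, -0.5, -4.9]
opening: 0.407
gripper_force: 80.3
```

```bash
python3 -c "
from h import *
p,R=knob(0,0);delta(p,R);print(R.T@bot.sense()['contact_force'])"
```

```text
shift [-0.05  0.01  0.66] turn [-0.01 -0.03  0.  ] 13.5 [ -3.7 -45.7 118.4  -2.   72.2  93.4] [ 0.4812 -0.0075  0.2286]
[ 4.58192785 -0.57924044  9.14972904]
```

arm_command:
  moves:
    - [[0.01,0.25,0.01],[0.27,0,-0.38],-1]
    - [[0.03,0.49,0.02],[0.54,0,-0.76],-1]
    - [[0.03,0.49,0.02],[0.54,0,-0.76],-1]
    - [[0.03,0.49,0.02],[0.54,0,-0.76],-1]
    - [[0,0,0],[0,0,0],-1]

```text
time_s: 14.0
eef_pos: [0.4877, -0.0674, 0.2264]
tcp_rot: [[0.786, 0.29, 0.546], [0.235, -0.957, 0.171], [0.572, -0.006, -0.82]]
contact_force: [10.5, 6.4, -2.9]
opening: 0.411
gripper_force: 82.5
```

```bash
cat >> h.py <<'E'
def st(head=np.pi/3,pull=.021):
    s=bot.sense();d=s["eef_pos"]-AX;h=np.arctan2(d[1],d[0])-th-np.pi;h=(h+np.pi)%(2*np.pi)-np.pi
    R=s["tcp_rot"];hz=np.arctan2(-R[0,1]*-1,-R[1,1]*-1*-1) if 0 else np.arctan2(R[1,1],R[0,1])-np.pi/2-th-np.pi
    print("head pos",h,"yaw",(hz+np.pi)%(2*np.pi)-np.pi,"r",np.hypot(d[0],d[1]),"z",d[2],"F tool",R.T@s["contact_force"],"M",R.T@s["moment"])
    p,Q=knob(h,0);print("pull at this head",R[:,2]@(p-s["eef_pos"]));p,Q=knob(head,pull);delta(p,Q)
E
python3 -c "
from h import *
st()"
```

```text
head pos 0.4275144580837793 yaw 0.4183686598869416 r 0.1401883503431478 z 0.22638273520264268 F tool [ 8.05660009 -3.03585515  9.15927299] M [ 0.3670394   1.26941576 -0.6571371 ]
pull at this head 0.02369075070814703
shift [0.51 2.03 0.44] turn [ 2.37 -0.   -3.46] 14.0 [-27.2 -38.5 114.4  24.2  78.7  46.6] [ 0.4877 -0.0674  0.2264]
```

arm_command:
  moves:
    - [[0.04,0.49,-0.04],[0.54,0,-0.76],-1]
    - [[0.04,0.49,-0.03],[0.54,0,-0.76],-1]
    - [[0.03,0.49,0.02],[0.54,0,-0.76],-1]
    - [[0,0,0],[0,0,0],-1]

```text
time_s: 14.4
eef_pos: [0.5159, -0.1187, 0.2271]
tcp_rot: [[0.623, 0.656, 0.426], [0.531, -0.755, 0.386], [0.574, -0.015, -0.819]]
contact_force: [7.8, 5.3, -6.0]
opening: 0.4
gripper_force: 83.5
```

```bash
python3 -c "
from h import *
st()"
```

```text
head pos 0.8471533016179276 yaw 0.8392753416628924 r 0.14089402631647213 z 0.22709448282841962 F tool [ 4.2379739   1.22254005 10.2717188 ] M [-1.35469652  0.61929538 -0.73536595]
pull at this head 0.024673012449583122
shift [0.03 0.7  0.13] turn [ 0.72 -0.02 -1.19] 14.4 [-37.  -18.4 100.6  34.4  90.3  14.8] [ 0.5159 -0.1187  0.2271]
```

arm_command:
  moves:
    - [[0.02,0.35,0],[0.38,0,-0.59],-1]
    - [[0.01,0.35,0.01],[0.36,0,-0.58],-1]
    - [[0,0,0],[0,0,0],-1]
    - [[0,0,0],[0,0,0],-1]

```text
time_s: 14.8
eef_pos: [0.5349, -0.1375, 0.2281]
tcp_rot: [[0.499, 0.794, 0.347], [0.651, -0.608, 0.455], [0.572, -0.001, -0.82]]
contact_force: [8.8, -0.3, -8.3]
opening: 0.403
gripper_force: 83.4
```

Run:
```python
from h import *
st()
im=bot.snapshot("top");cv2.imwrite("pics/s5.png",cv2.cvtColor(cv2.resize(im[130:270,200:340],None,fx=4.2,fy=4.2,interpolation=2),4))
h=bot.recognise("top","hopper");t=bot.recognise("top","tin");print([(x["point"],x["confidence"]) for x in h+t])
```

```text
head pos 1.036532884736344 yaw 1.0414801392847544 r 0.14156393584220509 z 0.22808485641197332 F tool [-0.56391288  7.21222931  9.67831571] M [-1.83713831 -0.13844053  0.44502018]
pull at this head 0.025872783076980738
shift [-0.04  0.04  0.12] turn [ 0.02  0.01 -0.04] 14.8 [-37.7  -8.9  92.4  35.1  95.5   3.5] [ 0.5349 -0.1375  0.2281]
[([0.6106, -0.0418, 0.3798], 0.88), ([0.7211, 0.1214, 0.0657], 0.7)]
```

View pics/s5.png

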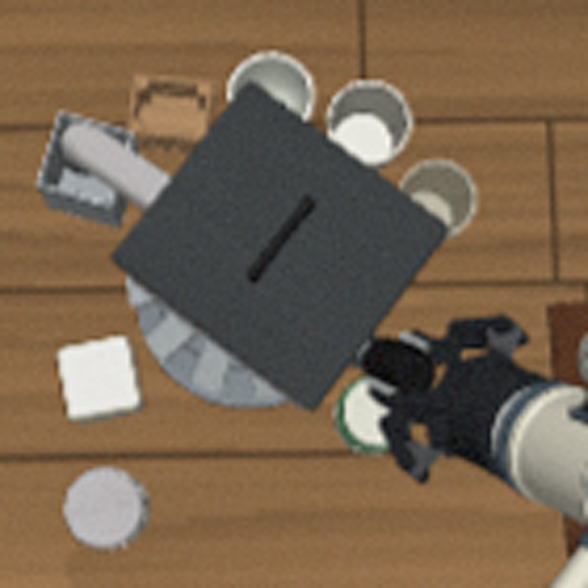

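The spout (85,150 in the crop) is over the tin, and the hopper edges give about 59–59.5°. I'll ease the plunger in with the grip still on.

arm_command:
  moves:
    - [[0,0.04,0.1],[0,0,-0.04],-1]
    - [[0,0,0.15],[0,0,0],-1]
    - [[0,0,0.1],[0,0,0],-1]
    - [[0,0,0],[0,0,0],-1]

```text
time_s: 15.35
eef_pos: [0.5402, -0.1315, 0.2168]
tcp_rot: [[0.494, 0.797, 0.347], [0.655, -0.604, 0.455], [0.572, 0.003, -0.82]]
contact_force: [7.0, -1.1, -7.0]
opening: 0.401
gripper_force: 83.6
```

```bash
python3 -c "
from h import *
st(pull=0.005)"
```

```text
head pos 1.0404484555777724 yaw 1.0463643691817213 r 0.1336034846710829 z 0.21680318358896383 F tool [-1.28090216  6.22749675  7.67670269] M [-1.25664675 -0.3251646   0.57233157]
pull at this head 0.012066738263902609
shift [-0.04  0.02  0.18] turn [0.02 0.01 0.01] 15.35 [-36.8  -8.6  93.3  35.   94.    3.3] [ 0.5402 -0.1315  0.2168]
```

arm_command:
  moves:
    - [[0,0,0.1],[0,0,0],-1]
    - [[0,0,0.06],[0,0,0],-1]
    - [[0,0,0],[0,0,0],-1]

```text
time_s: 15.65
eef_pos: [0.5423, -0.1288, 0.2119]
tcp_rot: [[0.494, 0.797, 0.347], [0.655, -0.604, 0.454], [0.572, 0.003, -0.82]]
contact_force: [5.1, -2.2, -6.1]
opening: 0.404
gripper_force: 83.6
```

arm_command:
  moves:
    - [[0,0,0],[0,0,0],0.3]
    - [[0,0,0],[0,0,0],1]
    - [[0,0,0],[0,0,0],1]
    - [[0,0,0],[0,0,0],1]
    - [[0,0,0],[0,0,0],1]

```text
time_s: 16.15
eef_pos: [0.5417, -0.1281, 0.214]
tcp_rot: [[0.491, 0.799, 0.347], [0.657, -0.601, 0.455], [0.572, 0.004, -0.82]]
contact_force: [0.4, -0.5, 0.8]
opening: 1.002
gripper_force: 0.0
```

```bash
python3 -c "
from h import *
st(pull=0.005)"
```

```text
head pos 1.0336940446145686 yaw 1.0494789896788763 r 0.12996592646092334 z 0.2140237849042169 F tool [ 0.29775904  0.63292948 -0.77010943] M [ 0.05198916 -0.28563829  0.00831621]
pull at this head 0.007704922853303612
shift [-0.08  0.04  0.07] turn [0.01 0.01 0.03] 16.15 [-36.4  -8.6  93.6  35.   93.6   3.2] [ 0.5417 -0.1281  0.214 ]
```

arm_command:
  moves:
    - [[0,0,-0.4],[0,0,0],1]
    - [[0,0,-0.7],[0,0,0],1]
    - [[0,0,-0.8],[0,0,0],1]
    - [[0,0,-0.6],[0,0,0],1]
    - [[0,0,0],[0,0,0],1]

```text
time_s: 16.65
eef_pos: [0.5069, -0.1756, 0.3004]
tcp_rot: [[0.49, 0.798, 0.352], [0.658, -0.603, 0.451], [0.572, 0.011, -0.82]]
contact_force: [0.3, -0.3, -0.1]
opening: 0.997
gripper_force: 0.0
```

Run:
```python
from h import *
st()
ims=[]
for c,u,v in(("top",270,200),("side",230,225)):
    im=bot.snapshot(c);ims.append(cv2.resize(im[v-85:v+110,u-75:u+125] if c=="top" else im[v-85:v+110,u-100:u+100],None,fx=2,fy=2,interpolation=2))
    for l in("knob","bottle","tin","pickles"):print(c,l,[(np.round(d["point"],3).tolist(),round(d["confidence"],2)) for d in bot.recognise(c,l)[:1]])
print("knob end exp home",knob(np.pi/3,.023)[0])
cv2.imwrite("pics/s6.png",cv2.cvtColor(np.hstack(ims),4))
```

```text
head pos 1.042461223740407 yaw 1.0473557024951212 r 0.18887484344919198 z 0.3003698357782136 F tool [-0.08526764  0.42657326  0.06214185] M [-0.00830036 -0.29256283 -0.00096264]
pull at this head 0.11222645635068412
shift [-0.1   0.    2.28] turn [0.06 0.01 0.04] 16.65 [-43.   -9.1  85.3  36.  104.2   2.9] [ 0.5069 -0.1756  0.3004]
top knob [([0.542, -0.124, 0.224], 0.72)]
top bottle [([0.55, -0.402, 0.016], 0.32)]
top tin [([0.72, 0.125, 0.066], 0.61)]
top pickles [([0.605, -0.033, 0.377], 0.68)]
side knob [([0.542, -0.132, 0.222], 0.57)]
side bottle []
side tin [([0.751, 0.122, 0.057], 0.68)]
side pickles [([0.517, -0.135, 0.098], 0.8)]
knob end exp home [ 0.53633138 -0.13811311  0.2248416 ]
```

View pics/s6.png

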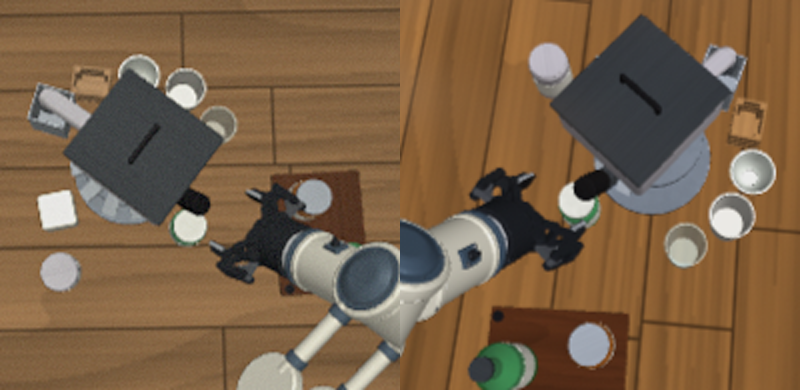

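The spout is over the tin. The knob end is at about 0.223 m (0.225 expected when home, about 0.238 if resting on the ring). The bottle stands on the board and the gripper is clear.

```bash
python3 -c "
from workcell import bot
print(bot.job_done())"
```

```text
the job is handed in; nothing more can be done
None
```

I handed the job in at about 17 s of the 58 s; no verdict came back. In the last pictures the bottle stands upright on the board, the spout is over the square tin, the knob reads home in that notch, nothing else has visibly moved, and the gripper is open and clear.

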